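# Empty the grinding balls from a hand tumbler into a pail hung on its discharge hook

### The arm

A 6-joint arm with a two-finger parallel gripper is mounted at the origin on a cart in front of the work surface, level with it; the furniture and walls round the work are solid. World frame = base frame: x ahead of the robot, y to its left, z up, the work surface at z = 0. Lengths are in m, angles in degrees, forces in N, time in s.
With the tool pointing down it reaches from about 0.4 to 0.825 m from the base axis. Payload 7 kg.
Tool frame: the origin (TCP) lies on the centre line of the jaws, within the pads' length; the fingertips stand 19 mm ahead of it and the grasp point (between the pads) is the TCP; z points along the fingers, y is the line along which they close (so a half turn about z gives the same grasp; the last joint's range is limited). The gripper opens to 88 mm and grips with 3 to 60 N. Pads are 19 mm wide; open, the fingers measure 130 mm over their backs; the gripper's body (78 mm by 193 mm) begins 47 mm behind the grasp point.
Start: joints at [-50.701, 20.546, 0.682, 0, -70.136, -16.507], TCP at [0.261, -0.622, 0.246] pointing down, gripper open.
Joint ranges: [-176.03, 176.03], [-82.01, 121.73], [-58.28, 71.71], [-173.87, 95.51], [-174.79, -0.11], [-173.66, 173.66]. Speed limits (degrees/s): [136.94, 136.94, 172.46, 180, 180, 180].

### API

Orientations are given as [roll, pitch, yaw] about the fixed x, y, z axes, in that order (R = Rz(yaw) Ry(pitch) Rx(roll)).
In Python, from plant import get_state, capture, close_job gives the robot as it stands.
- The arm moves only by the tool apply_moves, never from a script. Its argument "targets" is a list of rows, each a list of 7 numbers: the opening, from 0 (shut) to 1 (fully open), then the shift along the tool's x, y, z normalised to -1 to 1, where 1 is 1000 mm, then the turn, a rotation vector about the tool's x, y, z normalised to -1 to 1, where 1 is 90 degrees. In form: [[claw, tx, ty, tz, ax, ay, az], ...]. A call has 1 to 20 rows; each row shifts and turns the commanded pose from where the row before left it, along the tool's axes as they then stand; what a row does not reach is not made up. A row lasts 1/12 s, in which the tool goes at most 41.7 mm and 7.16 degrees, less where a joint would pass 70% of its speed; a pose out of reach is approached as far as the arm can. A call with a number of a shift or a turn outside -1 to 1 is refused whole. A call with a gripper value outside its range is refused whole. The fingers move at their own pace and stop on an object; "newtons" is the grip in N (left out, the last holds). Time passes only in rows, so rows that do not move let the fingers close. It gives the time, the measured TCP pose, the force, the opening and the grip force at its end, in the units of the state.
- get_state(): the state, without advancing time (a new reading comes with each control period).
- capture(name): name is "side" or "top" or "wrist"; returns a dict with "frame" (480x640x3 uint8, red, green, blue), "range_z" (480x640 float32, m along the optical axis (not along the pixel's ray), 0 where there is no reading), "camera_matrix" (3x3 intrinsics, pixels), "T" (4x4, takes a point from camera to world coordinates). Camera axes: x right, y down, z forward; pixel columns grow to the right and rows downward; lengths in m; the calibration is good to about 2 mm. The wrist camera is an equidistant fisheye: a pixel r from the principal point sees the ray r / f radians off the axis. A picture is of the moment at which its call begins.
- close_job(): hands the job in; it is judged then, once.
The state is a dict: "time_s": time; "joints": joint angles; "qd": joint speeds; "joint_torque": joint torques, N m; "tcp_pos": TCP position; "eef_rot": TCP orientation; "contact_force": force on the tool from outside, world axes, zero at the start; "moment": the same for the moment, N m; "gripper_width": finger opening in m; "gripper_force": force on a finger pad.
Only numpy, scipy, OpenCV 4.12 (cv2) and the standard library are available. Lean on these libraries where they do the work, as an engineer would, in place of code of your own. Each camera call takes 0.05 s, during which the arm holds its last target. There are 200 camera calls.

### The job

Hang the small steel pail by its handle on the hook in front of the tumbler's discharge chute and let go of it. Then crank the drum over the front until its port faces straight down and all five grinding balls have dropped into the hanging pail, spilling none. Leave the pail hanging and the port facing down, and leave the white bottle and the two porcelain boats where they stand.

Things in the scene. Friction and masses are not known exactly. Their poses are not given: they have to be found in the camera images.
- pail: Open steel catch pail, 92 mm across the rim, 62 mm high, 0.11 to 0.23 kg, empty, standing on the worktop. Origin: centre of its underside; z up; y along its handle's top bar (a half turn is the same). The rigid upright handle of 8 mm round dark bar lies in the y-z plane and does not swing. Rim at z = 62 mm; the handle spreads to y = +-53 mm at the rim.
- pail_bail (a point): Centre of the pail handle's level top bar, 145 mm above the pail's underside; axes as the pail's. The bar is 8 mm thick, straight over y = +-17 mm; from 9 to 43 mm below it the two uprights stand near parallel, 60 to 63 mm apart over their outsides: gripped across them from outside, the middle of the bar stays free.
- tumbler: Hand-cranked bench tumbling barrel, fixed: grey base plate and end plates, steel drum with blue ends, sloping steel chute below it. Origin: on the worktop; x from the discharge side to the back; z up. Base x -20 to 130, y +-68 mm; end plates at y = +-49, up to z = 271; drum sweeps 58 mm about its axis, y +-36; chute lip at x = -46, 52 mm wide, underside 118 mm above the worktop.
- hook: Dark bent-strip hook, 12 mm wide, on a bridge over the chute lip, pointing along the tumbler's -x, tip turned up. Origin: on top of its seat (its lowest place), 159 mm above the worktop, at x = -70, y = 0 mm of the tumbler; axes as the tumbler's. Seat 12 mm long; tip at x = -17, 14 mm above the seat; the strip rises 15 mm behind it (x = 7 to 18); bridge at x = 35 to 49, 66 wide, 21 above the seat.
- hook_seat (a point): The hook's seat, same point and axes as body hook. The handle bar comes in along the hook's +x, passes over the tip and is lowered into the seat, lying along y; its centre is then 4 mm above this point, the pail's underside 18 mm above the worktop. Lifted 20 mm above that, the pail's rim still passes under the chute lip, which then reaches over the back of the pail.
- drum (a joint): Drum angle about its level axis (along the tumbler's y), rad. 0: the open port faces straight up; grows as the port turns over the front (the tumbler's -x, where the hook is) and down; 3.14: straight down; stop at 3.30. Starts at 0.55 to 1.15. Friction (0.15 N m, about 3 N at the crank grip) holds it where it is left. The balls fall out from about 2.5 on.
- drum_port (a point): Centre of the drum's port, 50 mm from the axis, turning with the drum: the one opening, 46 x 60 mm with a blue collar, in the round steel wall.
- crank_grip (a point): Middle of the black crank grip, a cylinder 15 mm thick, 50 mm long, parallel to the drum axis, 52 mm from it, on the tumbler's +y end. Turns with the drum: at drum angle a it is at x = 55 + 52 cos(a), y = 95, z = 246 + 52 sin(a) mm of the tumbler: straight up at 1.57, level towards the hook side at 3.14. Pinched from above across x it slips round in the fingers; the crank arm is 30 mm inboard.
- drum_axis (a point): Point on the drum axis beside the crank grip (tumbler x 55, y 95, z 246 mm); axes as the tumbler's. The grip circles round it with a radius of 52 mm.
- ball_0: One of five equal steel grinding balls, 16 mm across, 17 g; inside the drum at the start. Origin: its centre.
- ball_1: One of five equal steel grinding balls, 16 mm across, 17 g; inside the drum at the start. Origin: its centre.
- ball_2: One of five equal steel grinding balls, 16 mm across, 17 g; inside the drum at the start. Origin: its centre.
- ball_3: One of five equal steel grinding balls, 16 mm across, 17 g; inside the drum at the start. Origin: its centre.
- ball_4: One of five equal steel grinding balls, 16 mm across, 17 g; inside the drum at the start. Origin: its centre.
- reagent_bottle: White reagent bottle, 68 mm across, 166 mm high, a bystander. Origin: centre of its underside.
- boat_a: White porcelain combustion boat, 12 x 70 x 9 mm, long along its y, a bystander. Origin: centre of its underside.
- boat_b: White porcelain combustion boat, 12 x 70 x 9 mm, long along its y, a bystander. Origin: centre of its underside.
- analyser_corner (a point): Near left corner of the tall white analyser at the back, on the worktop: its body, 0.53 m high, fills everything farther back (+x) and to the right (-y) of this point; its screen stands out another 16 mm to the front, from 76 mm right of this point on. Fixed: keep the gripper and wrist clear of it.
Not all that is in view belongs to the job. Leave any green look-alike of the pail alone.

How it is judged (in metres and radians):
On the way, in this order (a step that is already met when the one before it is completed fails the run):
1. the pail hangs freely by its handle on the hook, let go, while the drum is not yet turned over (x of pail_bail in the frame of hook between -0.012 and 0.011 m and z of pail_bail in the frame of hook between -0.003 and 0.01 m and contact force between pail and hook above 0.4 N and height (world z) of pail above 0.008 m and angle between pail's own z axis and vertical below 0.3 rad and contact force between pail and the fingers below 0.05 N and value of joint drum below 2 rad), for 0.3 s.
2. the drum's port faces down and all five balls lie in the hanging pail (x of pail_bail in the frame of hook between -0.012 and 0.011 m and z of pail_bail in the frame of hook between -0.003 and 0.01 m and contact force between pail and hook above 0.4 N and height (world z) of pail above 0.008 m and angle between pail's own z axis and vertical below 0.3 rad and value of joint drum between 2.94159 and 3.34159 rad and horizontal distance between each of ball_0, ball_1, ball_2, ball_3, ball_4 and pail below 0.045 m and z of ball_0 in the frame of pail between 0 and 0.062 m and z of ball_1 in the frame of pail between 0 and 0.062 m and z of ball_2 in the frame of pail between 0 and 0.062 m and z of ball_3 in the frame of pail between 0 and 0.062 m and z of ball_4 in the frame of pail between 0 and 0.062 m), for 0.2 s.
At the end, for the whole second after the job is handed in: The pail hangs freely, its handle bar in the hook's seat (within 11 mm), clear of the worktop by 8 mm, tilted under 0.3 rad, at rest, not held. The drum is within 0.2 rad of port straight down. All five balls lie in the pail. Bottle and boats moved less than 20 mm, no ball spilt (all of step 2 and contact force between pail and the fingers below 0.05 N and linear speed of pail below 0.05 m/s and velocity of joint drum below 0.1 rad/s); the robot touches nothing.
It fails at once if the bottle or a porcelain boat is moved by more than 20 mm (distance of any of reagent_bottle, boat_a, boat_b from where it was at the start of the episode above 0.02 m).
It fails at once if a ball falls onto the worktop or the floor outside the pail (height (world z) of ball_0 below 0.016 m or height (world z) of ball_1 below 0.016 m or height (world z) of ball_2 below 0.016 m or height (world z) of ball_3 below 0.016 m or height (world z) of ball_4 below 0.016 m).
It also fails if it takes over 61 s, if anything falls off the work surface, if the arm or the gripper's body presses on something with over 40 N, if the wrist force passes 120 N, or if a joint passes its speed limit or range.

## Working session

There is one attempt and no reset: what is moved stays moved. The work goes in short steps, Python scripts to look and compute and a tool call to move; the robot and the scene stay as the last step left them, time stands still between calls to the robot, and variables do not carry over. Pictures are saved under pics/ and viewed, at most 10 in all, crops included, and the job is handed in when it is done.

Besides the shell and the picture viewer there is one more tool, called in YAML: its name, and indented under it one key for each argument. apply_moves: Moves the arm, as the interface text tells. Scaled input: -1 to 1 covers 1000 mm each way for a shift and 90 degrees each way for a turn. Its arguments: {"type":"object","properties":{"targets":{"type":"array","items":{"type":"array","items":{"type":"number"}}},"newtons":{"type":"number"}},"required":["targets"]}

```bash
mkdir -p pics; cat > h.py <<'E'
import numpy as np, cv2
from plant import get_state, capture, close_job
from scipy.spatial.transform import Rotation as R
def cloud(c):
    z=c["range_z"]; K=np.array(c["camera_matrix"]); T=np.array(c["T"])
    v,u=np.mgrid[0:480,0:640]
    P=np.stack([(u-K[0,2])/K[0,0]*z,(v-K[1,2])/K[1,1]*z,z],-1)
    return P@T[:3,:3].T+T[:3,3]
def save(c,n): cv2.imwrite(n,c["frame"][:,:,::-1])
def frame(): 
    s=get_state(); return np.array(s["tcp_pos"]),R.from_euler('xyz',s["eef_rot"],degrees=True)
E
python3 - <<'E'
from h import *
for n in ["side","top"]:
    c=capture(n); save(c,f"pics/{n}0.png"); np.savez(f"{n}0.npz",**c)
    print(n,np.array(c["T"]).round(3).tolist(),np.array(c["camera_matrix"]).round(1).tolist())
print(get_state())
E
```

```text
side [[-0.866, -0.26, 0.427, -0.001], [-0.5, 0.447, -0.742, 1.034], [0.002, -0.856, -0.517, 0.842], [0.0, 0.0, 0.0, 1.0]] [[469.9, 0.0, 319.8], [0.0, 469.9, 251.6], [0.0, 0.0, 1.0]]
top [[0.007, -0.994, 0.11, 0.455], [-1.0, -0.005, 0.018, 0.058], [-0.017, -0.11, -0.994, 1.126], [0.0, 0.0, 0.0, 1.0]] [[450.2, 0.0, 310.8], [0.0, 450.2, 241.5], [0.0, 0.0, 1.0]]
{'time_s': 0.1, 'joints': array([-5.07026025e+01,  2.05895745e+01,  6.38098217e-01, -1.74598916e-02,
       -7.01360892e+01, -1.65073825e+01]), 'qd': array([ 0.02376255, -0.18593743,  0.15547219,  0.02312713,  0.01301748,
        0.06753997]), 'joint_torque': array([-3.94386749e-03, -5.84162951e+01,  2.93747771e+01,  7.01545537e+00,
        1.01248693e-02, -7.91937191e-05]), 'tcp_pos': array([ 0.26128212, -0.62192765,  0.24468488]), 'eef_rot': array([ 1.79911380e+02, -9.14545217e-03, -1.57215923e+02]), 'contact_force': array([-0.40726916, -0.15329996,  0.32717875]), 'moment': array([ 0.00665625,  0.00275105, -0.06117461]), 'gripper_force': 0.0, 'gripper_width': 0.0873444249871367}
```

View pics/side0.png

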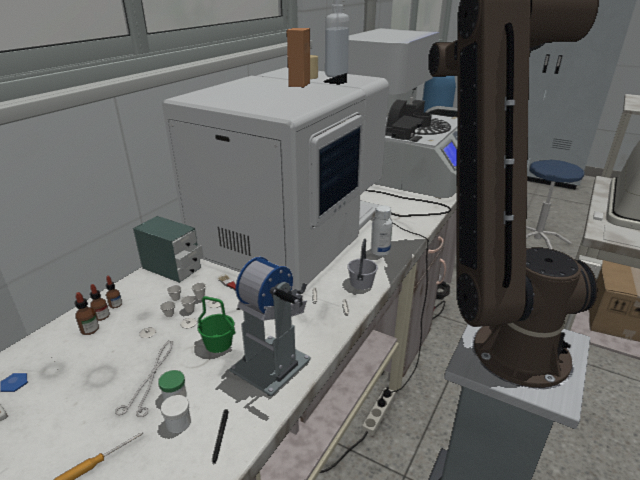

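View pics/top0.png

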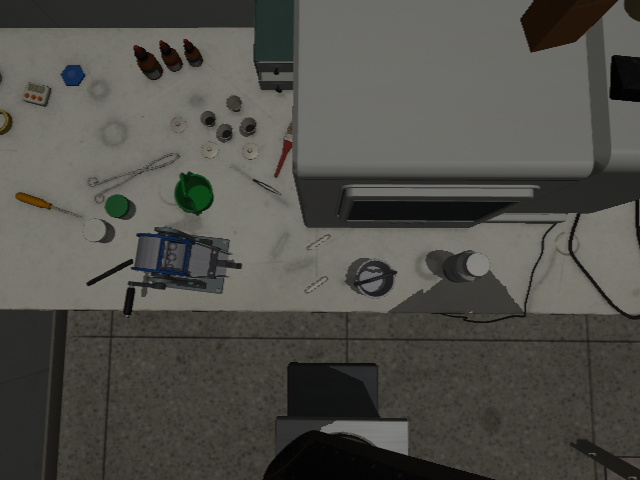

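Pail candidates: the green pail (side 215,325; top 193,193) is the look-alike. The grey steel pail with a dark handle (side 362,272; top 375,278) is the one I want. The hook is at top (230,265), the crank grip at (130,300), the boats at (318,242) and (316,285), and the bottle at (465,265).

```bash
python3 - <<'E'
from h import *
t=dict(np.load("top0.npz")); s=dict(np.load("side0.npz"))
Pt=cloud(t);Ps=cloud(s)
a=cv2.resize(t["frame"][215:325,80:280],(800,440),interpolation=cv2.INTER_CUBIC)
b=cv2.resize(t["frame"][240:315,330:430],(400,300)[:2]) if 0 else cv2.resize(s["frame"][225:305,320:400],(160,160))
b2=cv2.resize(t["frame"][240:320,330:410],(160,160))
im=np.zeros((600,800,3),np.uint8); im[:440]=a; im[440:,:160]=b; im[440:,170:330]=b2
c=cv2.resize(s["frame"][250:400,225:320],(152,160)); im[440:,340:492]=c
cv2.imwrite("pics/crop1.png",im[:,:,::-1])
def rep(n,P,m):
    Q=P[m]; print(n,len(Q),Q.mean(0).round(4) if len(Q) else '',Q.min(0).round(3) if len(Q) else '',Q.max(0).round(3) if len(Q) else ''); return Q
def reg(P,u0,u1,v0,v1,z0,z1):
    m=np.zeros((480,640),bool); m[v0:v1,u0:u1]=1; return m&(P[...,2]>z0)&(P[...,2]<z1)
def rect(Q): print("  rect",cv2.minAreaRect((Q[:,:2]*1000).astype(np.float32)))
for n,P,r in (("top",Pt,(340,410,245,310)),("side",Ps,(335,390,230,300))):
    Q=rep(n+" bar",P,reg(P,*r,.135,.16)); 
    if len(Q)>3: rect(Q)
    Q=rep(n+" rim",P,reg(P,*r,.055,.066)); 
    if len(Q)>3: print(cv2.minEnclosingCircle((Q[:,:2]*1000).astype(np.float32)))
r=(100,250,220,325)
for z0,z1 in ((.004,.025),(.26,.28),(.155,.185),(.285,.33)):
    Q=rep(f"tum {z0}",Pt,reg(Pt,*r,z0,z1)); 
    if len(Q)>3: rect(Q)
for n,r in (("boatNear",(300,332,272,298)),("boatFar",(302,335,230,252)),("bottle",(425,495,245,285))):
    Q=rep(n,Pt,reg(Pt,*r,.005,.2))
rep("analyser front",Pt,reg(Pt,300,600,130,240,.4,.7))
E
```

```text
top bar 101 [ 0.4869 -0.0724  0.1477] [ 0.476 -0.102  0.137] [ 0.498 -0.045  0.153]
  rect ((487.2286682128906, -73.59820556640625), (7.814274787902832, 59.40323257446289), 16.981346130371094)
top rim 279 [ 0.487  -0.0751  0.0619] [ 0.441 -0.119  0.055] [ 0.532 -0.023  0.066]
((487.970947265625, -70.489990234375), 49.84701156616211)
side bar 36 [ 0.4846 -0.0643  0.1454] [ 0.477 -0.097  0.135] [ 0.497 -0.045  0.151]
  rect ((487.12249755859375, -71.1723403930664), (7.634340763092041, 54.10370635986328), 18.086795806884766)
side rim 284 [ 0.5181 -0.1381  0.0604] [ 0.442 -0.281  0.055] [ 0.617 -0.021  0.066]
((542.1776123046875, -150.30252075195312), 147.3509979248047)
tum 0.004 1533 [0.5119 0.4045 0.0116] [0.406 0.23  0.004] [0.633 0.61  0.025]
  rect ((519.4138793945312, 420.14727783203125), (225.7086639404297, 379.0560607910156), 0.2522425651550293)
tum 0.26 581 [0.5136 0.3536 0.2684] [0.41  0.308 0.26 ] [0.578 0.415 0.28 ]
  rect ((491.9845886230469, 364.1335144042969), (102.42256164550781, 171.02207946777344), 85.04598236083984)
tum 0.155 703 [0.5162 0.2971 0.1691] [0.47  0.223 0.155] [0.573 0.372 0.185]
  rect ((515.0911254882812, 295.3570556640625), (144.46221923828125, 102.78707122802734), 81.9617919921875)
tum 0.285 1211 [0.5097 0.3758 0.2944] [0.407 0.319 0.285] [0.562 0.422 0.306]
  rect ((480.81982421875, 369.615478515625), (86.0821304321289, 161.34791564941406), 80.96525573730469)
boatNear 73 [0.4743 0.0627 0.0078] [0.446 0.027 0.005] [0.503 0.097 0.014]
boatFar 70 [0.5795 0.0585 0.0083] [0.557 0.02  0.005] [0.608 0.1   0.014]
bottle 1226 [ 0.5126 -0.2655  0.1196] [ 0.475 -0.376  0.005] [ 0.573 -0.205  0.171]
analyser front 20945 [ 0.6318 -0.1204  0.506 ] [ 0.595 -0.396  0.4  ] [0.683 0.089 0.532]
```

View pics/crop1.png

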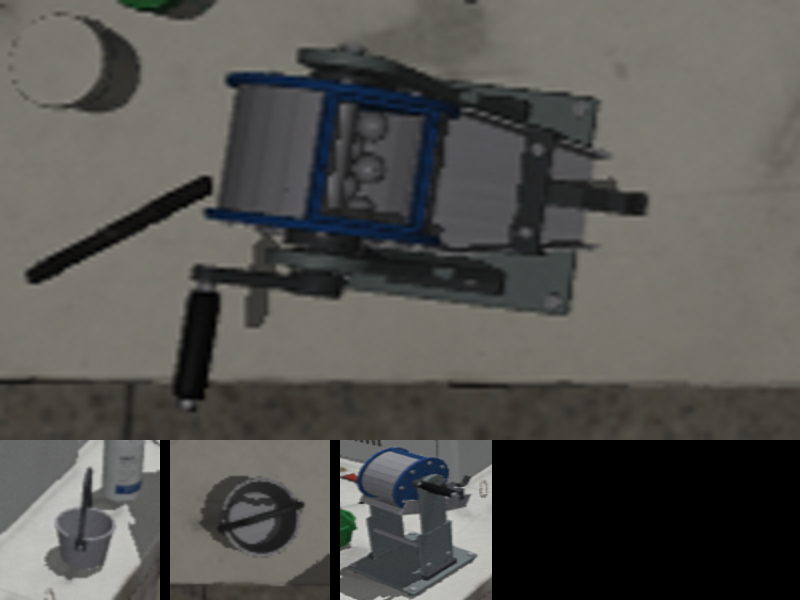

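```bash
python3 - <<'E'
from h import *
from scipy.optimize import least_squares
D={}
for n in("top","side"):
    c=dict(np.load(n+"0.npz")); P=cloud(c); F=c["frame"].astype(int)
    near=(abs(P[...,0]-.5)<.15)&(abs(P[...,1]-.34)<.16)
    D[n]=(P,F,near)
    blue=near&(F[...,2]>F[...,0]+35)&(P[...,2]>.18)
    blk=near&(F.max(-1)<45)&(P[...,2]>.2)&(P[...,0]<.46)
    Q=P[blue]; G=P[blk]
    print(n,len(Q),Q.min(0).round(3),Q.max(0).round(3),"grip",len(G),G.mean(0).round(4),G.min(0).round(3),G.max(0).round(3))
    if len(G)>10:
        u,s,v=np.linalg.svd(G-G.mean(0)); print(" dir",v[0].round(3),"yaw of tumbler",(np.degrees(np.arctan2(v[0][1],v[0][0]))%180)-90)
    D[n+"b"]=Q;D[n+"g"]=G
P,F,near=D["top"]
hk=np.zeros((480,640),bool);hk[255:276,219:244]=1;hk&=near&(P[...,2]>.15)&(P[...,2]<.195)&(F.max(-1)<75)
H=P[hk];print("hook",len(H),H.mean(0),H.min(0),H.max(0))
for r in H[np.argsort(H[:,1])][::6]: print(r.round(4))
br=np.zeros((480,640),bool);br[240:285,208:219]=1;br&=near&(P[...,2]>.165)&(P[...,2]<.195)&(F.max(-1)<75)
B=P[br];print("bridge",len(B),B.mean(0),B.min(0),B.max(0))
if len(B)>5:print(cv2.minAreaRect((B[:,:2]*1000).astype(np.float32)))
E
```

```text
top 370 [0.486 0.308 0.265] [0.56  0.404 0.306] grip 222 [0.435  0.4098 0.2855] [0.405 0.359 0.25 ] [0.459 0.422 0.291]
 dir [-0.891  0.41   0.196] yaw of tumbler 65.27169294603362
side 816 [0.483 0.312 0.202] [0.564 0.425 0.305] grip 169 [0.4353 0.4134 0.2824] [0.41  0.359 0.246] [0.46  0.424 0.29 ]
 dir [-0.693  0.623  0.363] yaw of tumbler 48.06883520893308
hook 127 [0.51067262 0.24787386 0.16851488] [0.50301431 0.22290731 0.15579184] [0.51774641 0.27023393 0.17770556]
[0.5116 0.2229 0.1744]
[0.5117 0.2253 0.1727]
[0.5138 0.2275 0.1729]
[0.514  0.2304 0.1684]
[0.5121 0.2331 0.1651]
[0.5123 0.236  0.1613]
[0.5146 0.2387 0.1584]
[0.5061 0.2411 0.1558]
[0.5079 0.2443 0.162 ]
[0.5144 0.2468 0.1615]
[0.5056 0.2483 0.1635]
[0.5098 0.2501 0.1658]
[0.5097 0.2519 0.1677]
[0.5095 0.2536 0.1697]
[0.5115 0.2553 0.1723]
[0.5093 0.2572 0.173 ]
[0.5093 0.2592 0.1735]
[0.5155 0.2611 0.1755]
[0.5113 0.2633 0.1747]
[0.5072 0.2657 0.1728]
[0.5071 0.2679 0.1726]
[0.5177 0.2702 0.173 ]
bridge 224 [0.51448096 0.28151028 0.18029062] [0.48139972 0.27148816 0.16991888] [0.549896   0.29354599 0.18667678]
((515.8065795898438, 281.456787109375), (68.82310485839844, 21.734560012817383), 2.083477020263672)
```

```bash
cat >> h.py <<'E'
def tum_fit(caps,x0=(.4955,.309,84.,.8)):
    # fit tumbler origin, yaw, drum angle to grip cylinder, blue rims, hook strip
    from scipy.optimize import least_squares
    Qs=[];Gs=[];H=[]
    for c in caps:
        P=cloud(c);F=c["frame"].astype(int)
        near=(abs(P[...,0]-.5)<.15)&(abs(P[...,1]-.34)<.16)
        Qs.append(P[near&(F[...,2]>F[...,0]+35)&(P[...,2]>.18)])
        Gs.append(P[near&(F.max(-1)<45)&(P[...,2]>.2)&(P[...,0]<.46)])
        H.append(P[near&(F.max(-1)<75)&(abs(P[...,0]-.51)<.02)&(P[...,1]>.222)&(P[...,1]<.265)&(P[...,2]>.15)&(P[...,2]<.2)])
    Q,G,H=map(np.vstack,(Qs,Gs,H))
    def loc(X,p):
        c,s=np.cos(np.radians(p[2])),np.sin(np.radians(p[2])); d=X[:,:2]-p[:2]
        return np.c_[d@[c,s],d@[-s,c],X[:,2]]
    def res(p):
        q,g,h=loc(Q,p),loc(G,p),loc(H,p)
        gx,gz=.055+.052*np.cos(p[3]),.246+.052*np.sin(p[3])
        k=g[:,1]>.072
        rg=np.where(k,np.hypot(g[:,0]-gx,g[:,2]-gz)-.0075,0)
        rq=np.hypot(q[:,0]-.055,q[:,2]-.246)-.0545
        lo,hi=np.percentile(q[:,1],[1,99]); 
        return np.r_[np.clip(rg,-.006,.006)/len(rg)**.5,np.clip(np.maximum(abs(rq)-.003,0),0,.006)/len(rq)**.5,
          np.median(h[:,1])*.7,(hi+lo)/2*.7,(g[:,1].max()-.12)*.3,(h[:,0].min()+.087)*.7]
    r=least_squares(res,x0,x_scale=[.01,.01,3,.1],diff_step=1e-3); p=r.x
    print("fit",p.round(4),"rms",r.cost**.5,res(p)[-4:].round(4)); return p
def tw(p,v):
    c,s=np.cos(np.radians(p[2])),np.sin(np.radians(p[2])); return np.array([p[0]+c*v[0]-s*v[1],p[1]+s*v[0]+c*v[1],v[2]])
E
python3 - <<'E'
from h import *
C=[dict(np.load(n+"0.npz")) for n in("top","side")]
for x in ((.5,.309,84.,.8),(.5,.31,80.,1.),(.52,.3,86,.6)):
    p=tum_fit(C,x)
for c in C: p1=tum_fit([c],p)
print("seat",tw(p,[-.07,0,.159]),"axis",tw(p,[.055,.095,.246]),"grip",tw(p,[.055+.052*np.cos(p[3]),.095,.246+.052*np.sin(p[3])]))
E
```

```text
fit [ 0.5168  0.3096 83.8619  0.7263] rms 0.002674717473863492 [ 0.0001 -0.0004  0.0007 -0.    ]
fit [ 0.5168  0.3099 83.8475  0.9233] rms 0.0035816406607465066 [ 0.0001 -0.0004  0.0007 -0.0002]
fit [ 0.5168  0.3096 83.8609  0.7246] rms 0.002674928572258581 [ 0.0001 -0.0004  0.0007  0.    ]
fit [ 0.5175  0.31   83.7482  0.7313] rms 0.001355195713137681 [-0.     -0.0004  0.001  -0.0002]
fit [ 0.5164  0.309  83.2763  0.7311] rms 0.0030711850261899275 [ 0.0003 -0.0001 -0.0004  0.0005]
seat [0.50928236 0.23996029 0.159     ] axis [0.42819502 0.37440301 0.246     ] grip [0.4323588  0.41311436 0.28046874]
```

apply_moves:
  targets:
    - [1,-0.0124,0.01235,0,0,0,0]
    - [1,-0.0248,0.0247,0,0,0,0]
    - [1,-0.0248,0.0247,0,0,0,0]
    - [1,-0.0248,0.0247,0,0,0,0]
    - [1,-0.0248,0.0247,0,0,0,0]
    - [1,-0.0248,0.0247,0,0,0,0]
    - [1,-0.0248,0.0247,0,0,0,0]
    - [1,-0.0248,0.0247,0,0,0,0]
    - [1,-0.0248,0.0247,0,0,0,0]
    - [1,-0.0248,0.0247,0,0,0,0]
    - [1,-0.0248,0.0247,0,0,0,0]
    - [1,-0.0248,0.0247,0,0,0,0]
    - [1,-0.0248,0.0247,0,0,0,0]
    - [1,-0.0248,0.0247,0,0,0,0]
    - [1,-0.0248,0.0247,0,0,0,0]
    - [1,-0.0248,0.0247,0,0,0,0]
    - [1,-0.0248,0.0247,0,0,0,0]
    - [1,-0.0124,0.01235,0,0,0,0.061]
    - [1,0,0,0,0,0,0]
    - [1,0,0,0,0,0,0]
  newtons: 25

```text
time_s: 1.77
tcp_pos: [0.4875, -0.0709, 0.2452]
eef_rot: [180.0, -0.1, -162.5]
contact_force: [-0.4, 0.1, -0.8]
gripper_width: 0.0874
gripper_force: 0.0
```

```bash
cat >> h.py <<'E'
def go(t,yaw):
    p,r=frame(); d=r.inv().apply(np.array(t)-p)
    print("tcp",p.round(4),"rpy",r.as_euler('xyz',degrees=True).round(2),"tool shift mm",(d*1000).round(1),"turn rotvec/90",((r.inv()*R.from_euler('xyz',[180,0,yaw],degrees=True)).as_rotvec(degrees=True)/90).round(4))
E
python3 - <<'E'
from h import *
go([.4875,-.0715,.121],-162.7)
c=capture("wrist"); save(c,"pics/w1.png"); np.savez("w1.npz",**c)
K=np.array(c["camera_matrix"]);T=np.array(c["T"])
# fisheye project expected bar ends
for q in ([.4875,-.0715,.145],):
    for y in(-.025,0,.025):
        X=np.array(q)+y*np.array([-np.sin(np.radians(17.3)),np.cos(np.radians(17.3)),0]); X=T[:3,:3].T@(X-T[:3,3])
        th=np.arctan2(np.hypot(X[0],X[1]),X[2]);ph=np.arctan2(X[1],X[0]); print((K[:2,2]+K[0,0]*th*np.array([np.cos(ph),np.sin(ph)])).round(1))
E
```

```text
tcp [ 0.4875 -0.0709  0.2452] rpy [ 1.7999e+02 -5.0000e-02 -1.6254e+02] tool shift mm [  0.   -0.6 124.2] turn rotvec/90 [ 0.0001 -0.0006  0.0018]
[277.  244.1]
[314.4 244.3]
[351.7 244.3]
```

View pics/w1.png

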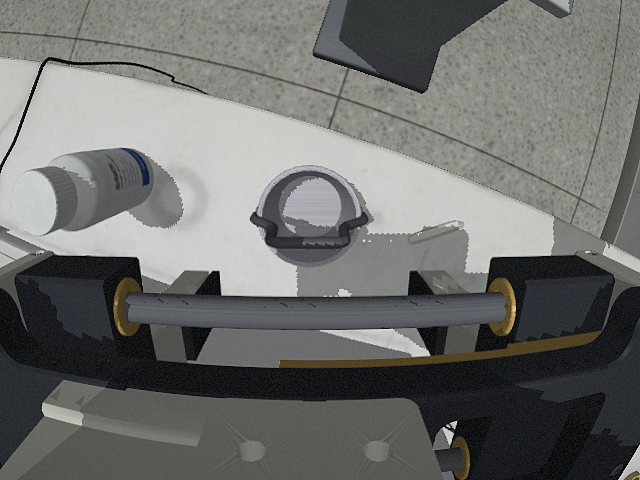

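The wrist view shows the steel pail centred. Its dark bar runs from about (272,243) to (352,243), as predicted and level. I'll descend and grip.

apply_moves:
  targets:
    - [1,0,0,0.02,0,0,0]
    - [1,0,-0.0006,0.03,0,0,0]
    - [1,0,0,0.03,0,0,0]
    - [1,0,0,0.024,0,0,0]
    - [1,0,0,0.015,0,0,0]
    - [1,0,0,0.005,0,0,0]
    - [1,0,0,0,0,0,0]
    - [0,0,0,0,0,0,0]
    - [0,0,0,0,0,0,0]
    - [0,0,0,0,0,0,0]
    - [0,0,0,0,0,0,0]
    - [0,0,0,0,0,0,0]
    - [0,0,0,0,0,0,0]
    - [0,0,0,0,0,0,0]
  newtons: 25

```text
time_s: 2.98
tcp_pos: [0.4885, -0.0725, 0.1225]
eef_rot: [-180.0, 0.1, -162.7]
contact_force: [1.1, -2.5, 5.4]
gripper_width: 0.0614
gripper_force: 25.0
```

apply_moves:
  targets:
    - [0,0,0,-0.008,0,0,0]
    - [0,0,0,-0.015,0,0,0]
    - [0,0,0,-0.015,0,0,0]
    - [0,0,0,-0.007,0,0,0]
    - [0,-0.001,0.0119,0,0,0,0]
    - [0,-0.0023,0.0269,0,0,0,0]
    - [0,-0.0023,0.0269,0,0,0,0]
    - [0,-0.0023,0.0269,0,0,0,0]
    - [0,-0.0023,0.0269,0,0,0,0]
    - [0,-0.0023,0.0269,0,0,0,0]
    - [0,-0.0023,0.0269,0,0,0,0]
    - [0,-0.0023,0.0269,0,0,0,0]
    - [0,-0.0023,0.0269,0,0,0,0]
    - [0,0,0,0,0,0,-0.04]
    - [0,0,0,0,0,0,-0.065]
    - [0,0,0,0,0,0,-0.065]
    - [0,0,0,0,0,0,-0.065]
    - [0,0,0,0,0,0,-0.065]

```text
time_s: 4.48
tcp_pos: [0.438, 0.1502, 0.1662]
eef_rot: [180.0, -0.0, -135.4]
contact_force: [0.7, -0.3, -1.4]
gripper_width: 0.0616
gripper_force: 24.8
```

apply_moves:
  targets:
    - [0,0,0,0,0,0,-0.065]
    - [0,0,0,0,0,0,-0.065]
    - [0,0,0,0,0,0,-0.065]
    - [0,0,0,0,0,0,-0.065]
    - [0,0,0,0,0,0,-0.065]
    - [0,0,0,0,0,0,-0.065]
    - [0,0,0,0,0,0,-0.049]
    - [0,0,0,0,0,0,0]

```text
time_s: 5.15
tcp_pos: [0.4382, 0.1501, 0.1663]
eef_rot: [180.0, -0.0, -96.0]
contact_force: [-0.0, 0.0, -1.6]
gripper_width: 0.0615
gripper_force: 24.8
```

```bash
python3 - <<'E'
from h import *
go([.5034,.1853,.1605],-96.2)
E
```

```text
tcp [0.4382 0.1501 0.1663] rpy [ 1.7995e+02 -1.0000e-02 -9.6000e+01] tool shift mm [-41.9 -61.2   5.7] turn rotvec/90 [ 0.0005 -0.0001  0.0022]
```

apply_moves:
  targets:
    - [0,0,-0.01,0.002,0,0,0.002]
    - [0,0,-0.02,0.002,0,0,0]
    - [0,-0.01,-0.02,0.0015,0,0,0]
    - [0,-0.02,-0.0112,0,0,0,0]
    - [0,-0.012,0,0,0,0,0]
    - [0,0,0,0,0,0,0]
    - [0,0,0,0,0,0,0]

```text
time_s: 5.73
tcp_pos: [0.5039, 0.1853, 0.1603]
eef_rot: [179.9, -0.1, -96.4]
contact_force: [-0.8, -0.0, -1.8]
gripper_width: 0.0617
gripper_force: 24.8
```

```bash
python3 - <<'E'
from h import *
go([.5093,.240,.1605],-96.2)
c=capture("side"); save(c,"pics/s1.png"); d=capture("top")
P=cloud(c);F=c["frame"].astype(int)
for n,P in(("side",P),("top",cloud(d))):
    m=(abs(P[...,0]-.5)<.05)&(P[...,1]>.1)&(P[...,1]<.2)&(P[...,2]>.03)&(P[...,2]<.11); Q=P[m]; print(n,m.sum(),Q.min(0).round(3),Q.max(0).round(3))
im=np.zeros((480,800,3),np.uint8); im[:,:400]=cv2.resize(c["frame"][230:350,240:340],(400,480)); im[:,400:]=cv2.resize(d["frame"][210:330,190:290],(400,480))
cv2.imwrite("pics/s1.png",im[:,:,::-1])
E
```

```text
tcp [0.5039 0.1853 0.1603] rpy [ 1.7993e+02 -5.0000e-02 -9.6440e+01] tool shift mm [-55.    0.8  -0.3] turn rotvec/90 [ 0.0008 -0.0006 -0.0027]
side 526 [0.452 0.138 0.039] [0.547 0.2   0.109]
top 343 [0.464 0.139 0.037] [0.542 0.187 0.107]
```

View pics/s1.png

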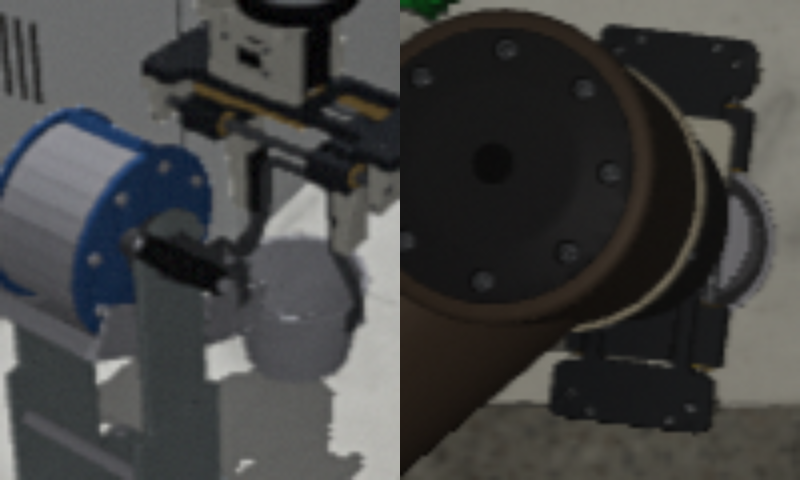

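apply_moves:
  targets:
    - [0,-0.008,0,-0.002,0,0,0]
    - [0,-0.012,0.001,0,0,0,-0.002]
    - [0,-0.012,0,0,0,0,0]
    - [0,0,0,0,0,0,0]

```text
time_s: 6.17
tcp_pos: [0.5073, 0.2197, 0.1635]
eef_rot: [-179.9, 0.1, -96.1]
contact_force: [0.4, -0.2, -1.6]
gripper_width: 0.0613
gripper_force: 24.8
```

apply_moves:
  targets:
    - [0,-0.008,0,0,0,0,0]
    - [0,-0.009,0,0,0,0,0]
    - [0,-0.006,0,0,0,0,0]
    - [0,0,0,0,0,0,0]
    - [0,0,0,0,0,0,0]

```text
time_s: 6.58
tcp_pos: [0.509, 0.2404, 0.1628]
eef_rot: [180.0, -0.0, -96.2]
contact_force: [-1.2, 0.4, -1.3]
gripper_width: 0.0613
gripper_force: 24.8
```

```bash
python3 - <<'E'
from h import *
go([.5093,.240,.1405],-96.2)
c=capture("side"); save(c,"pics/s2.png")
P=cloud(c)
im=np.zeros((480,800,3),np.uint8); im[:,:]=cv2.resize(c["frame"][230:326,210:370],(800,480))
cv2.imwrite("pics/s2.png",im[:,:,::-1])
E
```

```text
tcp [0.509  0.2404 0.1628] rpy [ 1.7998e+02 -2.0000e-02 -9.6150e+01] tool shift mm [ 0.3 -0.3 22.3] turn rotvec/90 [ 0.0002 -0.0002  0.0005]
```

View pics/s2.png

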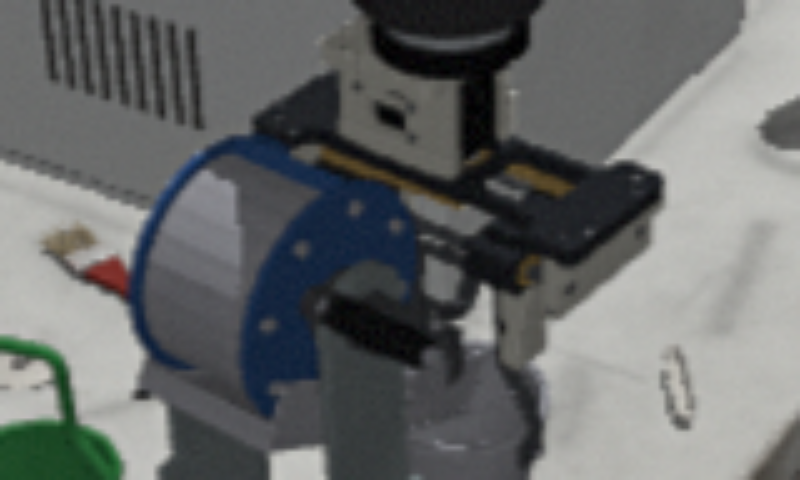

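The pail is under the chute lip and the bar sits above the hook, with no contact force. I'll lower it.

apply_moves:
  targets:
    - [0,0,0,0.006,0,0,0]
    - [0,0,0,0.006,0,0,0]
    - [0,0,0,0.005,0,0,0]
    - [0,0,0,0.003,0,0,0]
    - [0,0,0,0,0,0,0]
    - [0,0,0,0,0,0,0]

```text
time_s: 7.13
tcp_pos: [0.509, 0.2397, 0.1427]
eef_rot: [180.0, -0.0, -96.2]
contact_force: [0.0, 0.2, -2.1]
gripper_width: 0.0614
gripper_force: 24.8
```

apply_moves:
  targets:
    - [0,0,0,0.0015,0,0,0]
    - [0,0,0,0.001,0,0,0]
    - [0,0,0,0,0,0,0]
    - [0,0,0,0,0,0,0]

```text
time_s: 7.47
tcp_pos: [0.5091, 0.24, 0.1406]
eef_rot: [-180.0, 0.0, -96.2]
contact_force: [0.0, -0.6, -1.6]
gripper_width: 0.0615
gripper_force: 24.8
```

apply_moves:
  targets:
    - [0,0,0,0.001,0,0,0]
    - [0,0,0,0.001,0,0,0]
    - [0,0,0,0,0,0,0]
    - [0,0,0,0,0,0,0]

```text
time_s: 7.8
tcp_pos: [0.5094, 0.2402, 0.1394]
eef_rot: [-179.9, 0.0, -96.2]
contact_force: [-1.8, -0.7, 5.3]
gripper_width: 0.0616
gripper_force: 25.0
```

apply_moves:
  targets:
    - [0.8,0,0,0,0,0,0]
    - [1,0,0,0,0,0,0]
    - [1,0,0,0,0,0,0]
    - [1,0,0,0,0,0,0]
    - [1,0,0,0,0,0,0]
    - [1,0,0,-0.01,0,0,0]
    - [1,0,0,-0.02,0,0,0]
    - [1,0,0,-0.03,0,0,0]
    - [1,0,0,-0.03,0,0,0]
    - [1,0,0,-0.03,0,0,0]
    - [1,0,0,-0.03,0,0,0]
    - [1,0,0,-0.03,0,0,0]
    - [1,0,0,-0.02,0,0,0]
    - [1,0,0,0,0,0,0]

```text
time_s: 8.97
tcp_pos: [0.5107, 0.2405, 0.3447]
eef_rot: [-179.6, 0.3, -96.2]
contact_force: [-0.2, 1.0, 1.1]
gripper_width: 0.0877
gripper_force: 0.0
```

```bash
python3 - <<'E'
from h import *
go([.4324,.4131,.34],-96.2)
c=capture("wrist"); save(c,"pics/w2.png"); d=capture("side")
p=tum_fit([d],(.5168,.3096,83.86,.726))
P=cloud(d)
m=(abs(P[...,0]-.51)<.06)&(P[...,1]>.17)&(P[...,1]<.262)&(P[...,2]>.005)&(P[...,2]<.19); Q=P[m]; print(m.sum(),Q.min(0).round(3),Q.max(0).round(3))
print(get_state()["joints"])
E
```

```text
tcp [0.5107 0.2405 0.3447] rpy [-179.62    0.3   -96.16] tool shift mm [-163.1   96.4    4.9] turn rotvec/90 [-0.0042  0.0034  0.0004]
fit [ 0.5119  0.3125 91.1332  0.682 ] rms 0.01163934081085473 [ 0.0034 -0.0084  0.0118  0.0001]
714 [0.455 0.192 0.006] [0.547 0.262 0.175]
[ 4.51572992e+01  7.16062652e+00 -4.87662101e+00 -8.81518060e-03
 -7.78255669e+01 -5.13465130e+01]
```

View pics/w2.png

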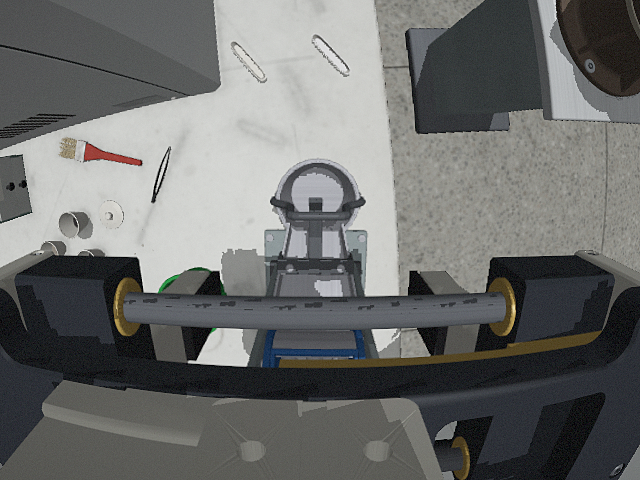

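The pail hangs on the hook: the bar is at about (318,213) with the hook tip under it. Next I'll turn and move above the crank grip.

apply_moves:
  targets:
    - [0.6,0,0,0,0,0,-0.04]
    - [0.6,0,0,0,0,0,-0.0738]
    - [0.6,0,0,0,0,0,-0.0738]
    - [0.6,0,0,0,0,0,-0.0738]
    - [0.6,0,0,0,0,0,-0.0738]
    - [0.6,0,0,0,0,0,-0.0738]
    - [0.6,0,0,0,0,0,-0.0738]
    - [0.6,0,0,0,0,0,-0.0738]
    - [0.6,0,0,0,0,0,-0.0738]
    - [0.6,0,0,0,0,0,-0.0738]
    - [0.6,0,0,0,0,0,-0.0738]
    - [0.6,0,0,0,0,0,-0.0738]
    - [0.6,0,0,0,0,0,-0.0738]
    - [0.6,0,0,0,0,0,-0.0738]
    - [0.6,-0.017,-0.0272,0,0,0,0]
    - [0.6,-0.017,-0.0272,0,0,0,0]
    - [0.6,-0.017,-0.0272,0,0,0,0]
    - [0.6,-0.017,-0.0272,0,0,0,0]
    - [0.6,-0.017,-0.0272,0,0,0,0]
    - [0.6,-0.017,-0.0272,0,0,0,0]
  newtons: 12

```text
time_s: 10.73
tcp_pos: [0.4242, 0.414, 0.3375]
eef_rot: [179.9, 0.1, -6.2]
contact_force: [0.9, 0.0, 0.0]
gripper_width: 0.0526
gripper_force: 0.0
```

```bash
python3 - <<'E'
from h import *
go([.4274,.4136,.2805],-6.2)
c=capture("wrist"); save(c,"pics/w3.png")
K=np.array(c["camera_matrix"]);T=np.array(c["T"])
p=(.5168,.3096,83.86)
for y in(.07,.095,.12):
    X=T[:3,:3].T@(tw(p,[.0938,y,.2805])-T[:3,3])
    th=np.arctan2(np.hypot(X[0],X[1]),X[2]);ph=np.arctan2(X[1],X[0]); print((K[:2,2]+K[0,0]*th*np.array([np.cos(ph),np.sin(ph)])).round(1))
E
```

```text
tcp [0.4242 0.414  0.3375] rpy [ 1.799e+02  6.000e-02 -6.250e+00] tool shift mm [ 3.3 -0.  57. ] turn rotvec/90 [ 0.0012  0.0006 -0.0005]
[312.6 205.2]
[312.7 250.3]
[312.9 292.2]
```

View pics/w3.png

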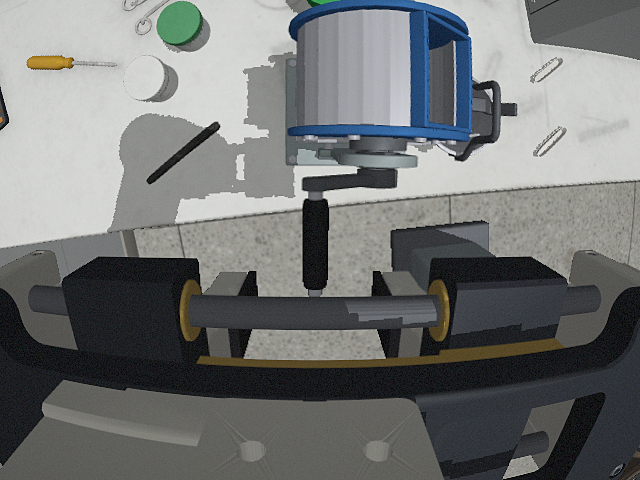

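The grip runs from (315,200) to (315,290), as predicted. I'll descend and pinch it.

apply_moves:
  targets:
    - [0.6,0.0015,0,0.012,0,0,0]
    - [0.6,0.0015,0,0.018,0,0,0]
    - [0.6,0,0,0.017,0,0,0]
    - [0.6,0,0,0.01,0,0,0]
    - [0.6,0,0,0,0,0,0]
    - [0,0,0,0,0,0,0]
    - [0,0,0,0,0,0,0]
    - [0,0,0,0,0,0,0]
    - [0,0,0,0,0,0,0]
    - [0,0,0,0,0,0,0]
    - [0,0,0,0,0,0,0]
    - [0,0,0,0,0,0,0]
    - [0,0,0,0,0,0,0]
  newtons: 12

```text
time_s: 11.87
tcp_pos: [0.4285, 0.4132, 0.2819]
eef_rot: [-180.0, -0.0, -6.2]
contact_force: [-0.4, -0.3, 1.1]
gripper_width: 0.0143
gripper_force: 12.0
```

```bash
cat >> h.py <<'E'
PT=(.5168,.3096,83.86)
def crank(a_to,n,a0=None,dz=0.):
    """tool-frame shift rows (units of 1 m) along the crank arc from the present pose"""
    p,r=frame(); c,s=np.cos(np.radians(PT[2])),np.sin(np.radians(PT[2]))
    X=(p[:2]-PT[:2])@[c,s]; a=np.arctan2(p[2]-dz-.246,X-.055)
    print("tum x",X.round(4),"y",((p[:2]-PT[:2])@[-s,c]).round(4),"z",p[2].round(4),"angle",a.round(3),"r",np.hypot(p[2]-dz-.246,X-.055).round(4))
    if a0: a=a0
    A=np.linspace(a,a_to,n+1); W=np.array([tw(PT,[.055+.052*np.cos(t),0,.246+.052*np.sin(t)]) for t in A])
    print(r.inv().apply(np.diff(W,axis=0)).round(4).tolist())
E
python3 - <<'E'
from h import *
crank(1.4,9)
E
```

```text
tum x 0.0935 y 0.0988 z 0.2819 angle 0.751 r 0.0527
[[0.0, 0.0027, -0.0027], [0.0, 0.0028, -0.0025], [0.0, 0.003, -0.0022], [0.0, 0.0032, -0.002], [0.0, 0.0033, -0.0018], [0.0, 0.0034, -0.0015], [0.0, 0.0035, -0.0013], [0.0, 0.0036, -0.001], [0.0, 0.0037, -0.0008]]
```

Pinched at the grip's diameter, at radius 52.7 mm. Now I'll crank to about 1.4.

apply_moves:
  targets:
    - [0,0,0.0027,-0.0027,0,0,0]
    - [0,0,0.0028,-0.0025,0,0,0]
    - [0,0,0.003,-0.0022,0,0,0]
    - [0,0,0.0032,-0.002,0,0,0]
    - [0,0,0.0033,-0.0018,0,0,0]
    - [0,0,0.0034,-0.0015,0,0,0]
    - [0,0,0.0035,-0.0013,0,0,0]
    - [0,0,0.0036,-0.001,0,0,0]
    - [0,0,0.0037,-0.0008,0,0,0]
    - [0,0,0,0,0,0,0]

```text
time_s: 12.7
tcp_pos: [0.4258, 0.3864, 0.3001]
eef_rot: [-179.6, -0.2, -6.2]
contact_force: [-3.0, 6.5, 8.7]
gripper_width: 0.0145
gripper_force: 12.0
```

```bash
python3 - <<'E'
from h import *
crank(2.3,13)
E
```

```text
tum x 0.0666 y 0.0986 z 0.3001 angle 1.359 r 0.0553
[[0.0, 0.0037, -0.0007], [0.0, 0.0037, -0.0004], [0.0, 0.0038, -0.0001], [0.0, 0.0038, 0.0001], [0.0, 0.0037, 0.0004], [0.0, 0.0037, 0.0007], [-0.0, 0.0036, 0.0009], [-0.0, 0.0036, 0.0012], [-0.0, 0.0035, 0.0015], [-0.0, 0.0034, 0.0017], [-0.0, 0.0032, 0.0019], [-0.0, 0.0031, 0.0022], [-0.0, 0.0029, 0.0024]]
```

apply_moves:
  targets:
    - [0,0,0.0037,-0.0007,0,0,0]
    - [0,0,0.0037,-0.0004,0,0,0]
    - [0,0,0.0038,-0.0001,0,0,0]
    - [0,0,0.0038,0.0001,0,0,0]
    - [0,0,0.0037,0.0004,0,0,0]
    - [0,0,0.0037,0.0007,0,0,0]
    - [0,0,0.0036,0.0009,0,0,0]
    - [0,0,0.0036,0.0012,0,0,0]
    - [0,0,0.0035,0.0015,0,0,0]
    - [0,0,0.0034,0.0017,0,0,0]
    - [0,0,0.0032,0.0019,0,0,0]
    - [0,0,0.0031,0.0022,0,0,0]
    - [0,0,0.0029,0.0024,0,0,0]
    - [0,0,0,0,0,0,0]

```text
time_s: 13.87
tcp_pos: [0.4204, 0.338, 0.2853]
eef_rot: [180.0, -0.0, -6.3]
contact_force: [2.6, 3.4, 1.6]
gripper_width: 0.0142
gripper_force: 12.0
```

```bash
python3 - <<'E'
from h import *
crank(2.75,18)
d=capture("side"); t=capture("top")
im=np.zeros((480,800,3),np.uint8); im[:,:400]=cv2.resize(d["frame"][230:350,230:330],(400,480)); im[:,400:]=cv2.resize(t["frame"][205:325,110:210],(400,480))
cv2.imwrite("pics/s4.png",im[:,:,::-1])
E
```

```text
tum x 0.0179 y 0.0988 z 0.2853 angle 2.327 r 0.054
[[0.0, 0.0009, 0.0008], [0.0, 0.0009, 0.0009], [0.0, 0.0008, 0.0009], [0.0, 0.0008, 0.0009], [0.0, 0.0008, 0.0009], [0.0, 0.0008, 0.0009], [0.0, 0.0007, 0.001], [0.0, 0.0007, 0.001], [0.0, 0.0007, 0.001], [0.0, 0.0007, 0.001], [0.0, 0.0007, 0.001], [0.0, 0.0006, 0.001], [0.0, 0.0006, 0.0011], [0.0, 0.0006, 0.0011], [0.0, 0.0006, 0.0011], [0.0, 0.0005, 0.0011], [0.0, 0.0005, 0.0011], [0.0, 0.0005, 0.0011]]
```

View pics/s4.png

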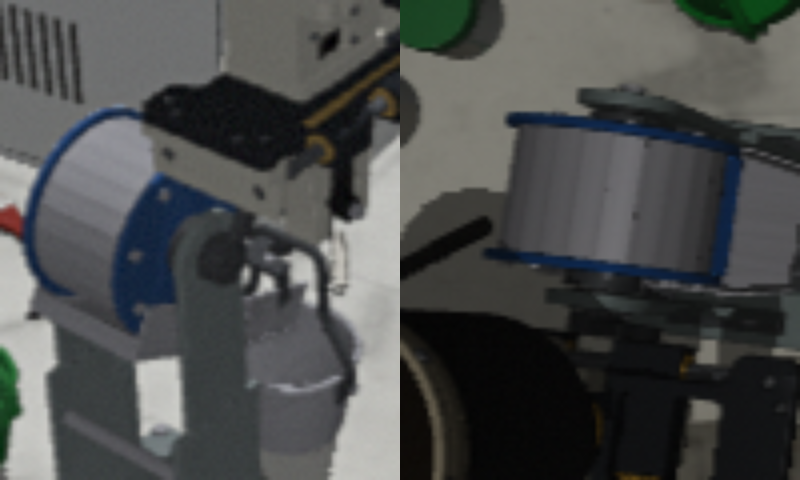

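The drum is following (the port collar is at the front, top view 725,215) and the pail still hangs. I'll crank slowly through the discharge.

apply_moves:
  targets:
    - [0,0,0.0009,0.0008,0,0,0]
    - [0,0,0.0009,0.0009,0,0,0]
    - [0,0,0.0008,0.0009,0,0,0]
    - [0,0,0.0008,0.0009,0,0,0]
    - [0,0,0.0008,0.0009,0,0,0]
    - [0,0,0.0008,0.0009,0,0,0]
    - [0,0,0.0007,0.001,0,0,0]
    - [0,0,0.0007,0.001,0,0,0]
    - [0,0,0.0007,0.001,0,0,0]
    - [0,0,0.0007,0.001,0,0,0]
    - [0,0,0.0007,0.001,0,0,0]
    - [0,0,0.0006,0.001,0,0,0]
    - [0,0,0.0006,0.0011,0,0,0]
    - [0,0,0.0006,0.0011,0,0,0]
    - [0,0,0.0006,0.0011,0,0,0]
    - [0,0,0.0005,0.0011,0,0,0]
    - [0,0,0.0005,0.0011,0,0,0]
    - [0,0,0.0005,0.0011,0,0,0]
    - [0,0,0,0,0,0,0]
    - [0,0,0,0,0,0,0]

```text
time_s: 15.63
tcp_pos: [0.4188, 0.326, 0.2674]
eef_rot: [180.0, 0.0, -6.2]
contact_force: [0.8, 4.2, 2.5]
gripper_width: 0.0144
gripper_force: 12.0
```

```bash
python3 - <<'E'
from h import *
crank(3.15,13)
E
```

```text
tum x 0.0059 y 0.0992 z 0.2674 angle 2.731 r 0.0536
[[0.0, 0.0006, 0.0015], [0.0, 0.0006, 0.0016], [0.0, 0.0005, 0.0016], [0.0, 0.0005, 0.0016], [0.0, 0.0004, 0.0016], [0.0, 0.0004, 0.0016], [0.0, 0.0003, 0.0016], [0.0, 0.0003, 0.0017], [0.0, 0.0002, 0.0017], [0.0, 0.0002, 0.0017], [0.0, 0.0001, 0.0017], [0.0, 0.0001, 0.0017], [0.0, 0.0, 0.0017]]
```

apply_moves:
  targets:
    - [0,0,0.0006,0.0015,0,0,0]
    - [0,0,0.0006,0.0016,0,0,0]
    - [0,0,0.0005,0.0016,0,0,0]
    - [0,0,0.0005,0.0016,0,0,0]
    - [0,0,0.0004,0.0016,0,0,0]
    - [0,0,0.0004,0.0016,0,0,0]
    - [0,0,0.0003,0.0016,0,0,0]
    - [0,0,0.0003,0.0017,0,0,0]
    - [0,0,0.0002,0.0017,0,0,0]
    - [0,0,0.0002,0.0017,0,0,0]
    - [0,0,0.0001,0.0017,0,0,0]
    - [0,0,0.0001,0.0017,0,0,0]
    - [0,0,0,0.0017,0,0,0]
    - [0,0,0,0,0,0,0]
    - [0,0,0,0,0,0,0]
    - [0,0,0,0,0,0,0]
    - [0,0,0,0,0,0,0]
    - [0,0,0,0,0,0,0]
    - [0,0,0,0,0,0,0]

```text
time_s: 17.22
tcp_pos: [0.4186, 0.3228, 0.2465]
eef_rot: [-179.9, -0.0, -6.2]
contact_force: [0.7, 6.4, 2.1]
gripper_width: 0.0147
gripper_force: 12.0
```

```bash
python3 - <<'E'
from h import *
crank(3.15,2)
E
```

```text
tum x 0.0026 y 0.0991 z 0.2465 angle 3.131 r 0.0524
[[-0.0, 0.0, 0.0005], [-0.0, -0.0, 0.0005]]
```

apply_moves:
  targets:
    - [0.5,0,0,0,0,0,0]
    - [0.5,0,0,0,0,0,0]
    - [0.5,0,0,0,0,0,0]
    - [0.5,0,0,0,0,0,0]
    - [0.5,0,0,-0.01,0,0,0]
    - [0.5,0,0,-0.02,0,0,0]
    - [0.5,0,0,-0.03,0,0,0]
    - [0.5,0,0,-0.03,0,0,0]
    - [0.5,0,0,-0.03,0,0,0]
    - [0.5,0,0.01,-0.02,0,0,0]
    - [0.5,0,0.03,0,0,0,0]
    - [0.5,0,0.03,0,0,0,0]
    - [0.5,0,0.03,0,0,0,0]
    - [0.5,0,0.02,0,0,0,0]
    - [0.5,0,0,0,0,0,0]
    - [0.5,0,0,0,0,0,0]

```text
time_s: 18.55
tcp_pos: [0.4053, 0.2014, 0.3875]
eef_rot: [-179.9, -0.1, -6.3]
contact_force: [0.6, -0.1, 0.9]
gripper_width: 0.0436
gripper_force: 0.0
```

```bash
python3 - <<'E'
from h import *
w=capture("wrist"); d=capture("side"); t=capture("top")
im=np.zeros((600,800,3),np.uint8); im[:300,:400]=cv2.resize(w["frame"],(400,300)); im[:300,400:]=cv2.resize(d["frame"][240:330,220:340],(400,300)); im[300:,:400]=cv2.resize(t["frame"][215:305,135:255],(400,300))
im[300:,400:]=cv2.resize(w["frame"][60:210,280:480],(400,300))
cv2.imwrite("pics/s5.png",im[:,:,::-1])
P=cloud(d);F=d["frame"].astype(int)
G=P[(F.max(-1)<45)&(P[...,2]>.2)&(P[...,2]<.29)&(P[...,0]<.445)&(P[...,0]>.38)&(P[...,1]<.42)&(P[...,1]>.26)]
print("grip",len(G),G.mean(0) if len(G) else '',G.max(0) if len(G) else '',"expect top",tw(PT,[.003,.095,.2535])); print(get_state()["contact_force"])
E
```

```text
grip 106 [0.42321504 0.32740491 0.24684825] [0.44461873 0.33333278 0.25167262] expect top [0.42266584 0.32274382 0.2535    ]
[ 0.49495257  0.41851514 -0.03882606]
```

View pics/s5.png

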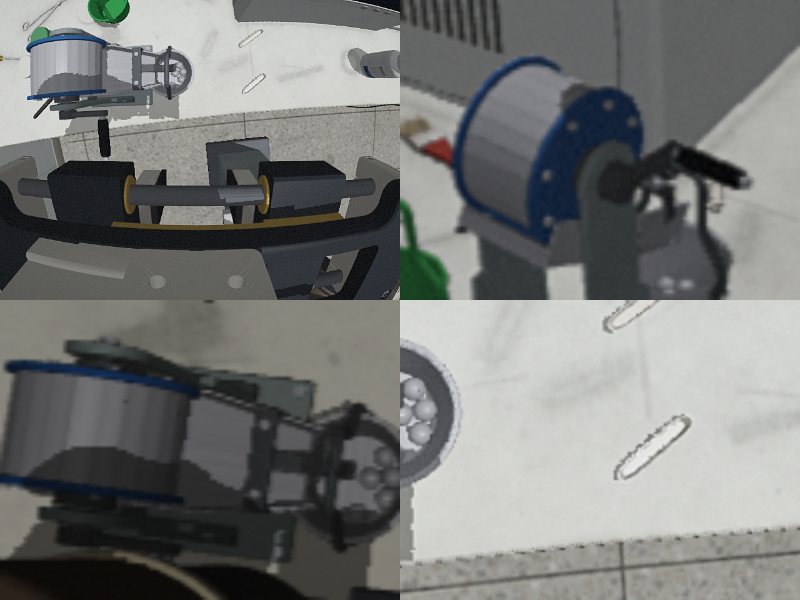

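```bash
python3 - <<'E'
from h import *
w=capture("wrist"); g=cv2.cvtColor(w["frame"][70:160,235:320],cv2.COLOR_RGB2GRAY)
g=cv2.resize(g,None,fx=6,fy=6,interpolation=cv2.INTER_CUBIC)
c=cv2.HoughCircles(g,cv2.HOUGH_GRADIENT,1,25,param1=80,param2=16,minRadius=20,maxRadius=45)
print(None if c is None else (c[0]/6+[235,70,0]).round(1).tolist())
np.set_printoptions(linewidth=250); print(cv2.resize(w["frame"][90:145,265:310],None,fx=1,fy=1)[::2,::1].mean(-1).astype(int)//10)
E
```

```text
[[289.1, 104.2, 5.7], [282.4, 116.1, 5.3], [291.6, 126.6, 5.7], [294.9, 114.4, 5.3], [259.9, 118.9, 4.0], [248.6, 141.4, 4.3]]
[[ 7  8  9 ... 21 21 21]
 [ 8  8  9 ... 21 21 21]
 [ 8  9 11 ... 21 21 21]
 ...
 [ 8  5  4 ... 20 20 21]
 [ 9  9  8 ... 20 20 20]
 [ 8 10  7 ... 21 20 21]]
```

apply_moves:
  targets:
    - [0.5,0,0.02,0,0,0,0]
    - [0.5,0,0.03,0,0,0,0]
    - [0.5,0,0.02,0,0,0,0]
    - [0.5,0,0,0,0,0,0]
    - [0.5,0,0,0,0,0,0]

```text
time_s: 19.17
tcp_pos: [0.3979, 0.1329, 0.3865]
eef_rot: [-180.0, -0.0, -6.3]
contact_force: [0.1, 0.5, 0.7]
gripper_width: 0.0437
gripper_force: 0.0
```

```bash
python3 - <<'E'
from h import *
w=capture("wrist"); K=np.array(w["camera_matrix"]);T=np.array(w["T"])
def pr(X):
    X=T[:3,:3].T@(np.array(X)-T[:3,3]); th=np.arctan2(np.hypot(X[0],X[1]),X[2]);ph=np.arctan2(X[1],X[0]); return K[:2,2]+K[0,0]*th*np.array([np.cos(ph),np.sin(ph)])
u,v=pr([.5093,.24,.03]).astype(int); print("pail floor px",u,v, "bar",pr([.5093,.24,.167]))
for n,c0 in (("wrist",(u,v)),):
    f=w["frame"][v-35:v+35,u-40:u+40]; g=cv2.resize(cv2.cvtColor(f,cv2.COLOR_RGB2GRAY),None,fx=6,fy=6,interpolation=cv2.INTER_CUBIC)
    for p2 in(20,16,13):
        c=cv2.HoughCircles(g,cv2.HOUGH_GRADIENT,1,40,param1=80,param2=p2,minRadius=26,maxRadius=42); print(p2,None if c is None else (c[0]/6+[u-40,v-35,0]).round(1).tolist())
s=capture("side"); P=cloud(w) if 0 else cloud(s)
Q=P[(abs(P[...,0]-.509)<.045)&(abs(P[...,1]-.24)<.045)&(P[...,2]>.015)&(P[...,2]<.05)]; print(len(Q))
cv2.imwrite("pics/w6.png",cv2.resize(f,None,fx=6,fy=6)[:,:,::-1])
# ascii of the pail
for r in w["frame"][v-25:v+26,u-30:u+31].mean(-1): print("".join(" .:-=+*#%@"[min(9,int(x)//26)] for x in r))
E
```

```text
pail floor px 224 120 bar [192.50983972 113.17366119]
20 [[230.4, 118.6, 6.1], [236.8, 105.9, 5.9], [240.8, 126.1, 5.0]]
16 [[236.8, 106.2, 6.0], [230.4, 118.6, 6.1], [240.2, 127.1, 5.2], [226.2, 138.6, 4.6]]
13 [[236.8, 106.2, 6.0], [230.4, 118.6, 6.1], [240.9, 128.4, 6.7], [236.4, 140.4, 6.9], [225.9, 138.9, 6.1], [207.2, 112.9, 4.5], [247.6, 121.6, 5.3]]
350
.------:::::....:-------------------------:--::=*###*#%%%%%%%
:------::::::::::-=-----------:-::--:----:--:-::=**#**%%%%%%%
:--=---::::::::-----------==++******=-:::::---:::=*####%%%%%%
:--==-:::==-:::-=-------=***##########*+=--::::::-+##*+*%%%%%
:--==--:::=----=-----:+*#################+---:::::=**#**%%%%%
-:-==:::::=====----:+*####**############=====-::-::+###**%%%%
:--==-:::=-=-==---+*######*######*#####*++**++=::::=*##**%%%%
:--==-:.:==---=--+#######***#####*####=+******+-::::+##*+*%%%
:--==--::===-===*####*####*#######*##*+********+-::::+##*#%%%
:--==-:::===---=*###*####***########*=+**##****+-::::=***#%%%
:--==-:::=--:----+##**##############*=+**###***++-:::-*##*#%%
:--==--::::.:---=*#######**#########*=+***##***++#=:::
[... 1725 characters left out ...]
##*-==-:+###+#%%%%
:..:....:----==============-++*****+=*#######*===--*##**%#+++
-.::.....:----=============-=******+++*####**===-:+###++*+=++
-:...........:-============--*####**+=*###*+===---*##*+++++++
-:...:.... .....-=========--=+=###**+=*####*==---*###++++++++
-:............. .-========-----###**+=*##+===---+*+*=++++++++
-:................-========--==##***+=##+==----+*==-=++++++++
--:.......... ... .-=======--=-+=***+-#%+=----+#*==-+++++++++
---:...............:--======-----**+===------+*##===+++++++++
----:............. :-----==------=----------+####==++++++++++
-----:::-:::...... .-------------:---------=*###+=+++++++++++
=------------:......:--------------------:+####+=++++++++++++
```

All five balls show in the pail, the port faces down and the arm is clear, so I'm handing the job in.

```bash
python3 -c "
from h import *
print(close_job())"
```

```text
the job is handed in; nothing more can be done
None
```

The pail hangs on the hook with all five balls in it, the drum port faces straight down, and I handed the job in at about 19 s. No verdict came back; the last camera views showed both boats and the bottle in place.

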